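# Index the wheel jig three clicks on and hold it for drilling

## Robot

A 6-joint arm with a two-finger parallel gripper is mounted at the origin on the work surface. World frame = base frame: x ahead of the robot, y to its left, z up, the work surface at z = 0. Lengths are in m, angles in rad, forces in N, time in s.
With the tool pointing down it reaches from about 0.3 to 0.95 m from the base axis. Payload 3.1 kg.
Tool frame: the origin (TCP) lies between the finger pads; the fingertips stand 8 mm ahead of it and the grasp point (between the pads) lies 11 mm behind it; z points along the fingers, x is the direction in which the jaws open and shut, and the axes are right-handed (so a half turn about z gives the same grasp; the last joint's range is limited). The gripper opens to 85 mm and grips with 20 to 120 N. Pads are 22 mm wide; open, the fingers measure 114 mm over their backs; the gripper's body (76 mm by 85 mm) begins 54 mm behind the grasp point. The pads swing forward as they close: fully open they stand 13 mm farther back than shut.
Start: joints at [-1.28, 0.308, 1.634, -0, 1.2, -0.07], TCP at [0.221, -0.585, 0.239] pointing down, gripper open.
Joint ranges: [-3.06, 3.06], [-0.79, 1.96], [0.05, 2.63], [-1.19, 4.34], [0.05, 2.64], [-2.94, 2.94]. Speed limits (rad/s): [2.79, 2.79, 3.14, 3.14, 3.14, 3.14].

## Interface

Orientations are given as [roll, pitch, yaw] about the fixed x, y, z axes, in that order (R = Rz(yaw) Ry(pitch) Rx(roll)).
In Python, from rig import env, vision gives the robot as it stands.
- The arm moves only by the tool servo_tool, never from a script. Its argument "moves" is a list of rows, each a list of 4 numbers: the shift along the world's x, y, z in mm, then the turn about the world's z in degrees. In form: [[tx, ty, tz, twist], ...]. A call has 1 to 5 rows; each row is the pose to reach, as a shift and turn from the pose measured when the call began; what a row does not reach only later rows make up. A row lasts 1/12 s, in which the tool goes at most 41.7 mm and 7.16 degrees, less where a joint would pass 70% of its speed; a pose out of reach is approached as far as the arm can. A call with a gripper value outside its range is refused whole. "claw" is the opening, from 0 (shut) to 1 (fully open), set as the call begins (left out, the last holds). The fingers move at their own pace and stop on an object; the grip force is fixed at half the most. Time passes only in rows, so rows that repeat a pose let the fingers close. It gives the time, the measured TCP pose, the force and the opening at its end, in the units of the state.
- env.state(): the state, without advancing time (a new reading comes with each control period).
- vision.read_camera(name): name is "scene" or "top"; returns a dict with "pixels" (400x640x3 uint8, red, green, blue), "fx", "fy", "cx", "cy" (pixels), "R" (3x3) and "t" (3): a world point X has camera coordinates R X + t. Camera axes: x right, y down, z forward; pixel columns grow to the right and rows downward; lengths in m; the calibration is good to about 2 mm. A picture is of the moment at which its call begins. There is no depth.
- env.close_job(): hands the job in, once; it reports no verdict.
Trained networks look in the newest picture that a camera, given by its name, has taken for a name from the list of things; names that differ only in an ending like _2 or _b are one class to them, and where a whole thing is asked for, a point or a joint stands for the part that bears it (a point fixed in the world has none). Each returns a list of dicts, best first, with "p" (0 to 1); they miss things now and then, are a little off and sometimes report something else, mostly with a low value. They report only what shows in the picture. A call takes as long as a camera call. They do not tell look-alikes from the thing itself.
- vision.outline_of(camera, label): "region" (400x640 bool, what is visible of it) and "bbox" ([left, top, right, bottom] in pixels, round what is visible of it).
- vision.landmark_of(camera, label): "point" ([column, row] in pixels: a listed point, or the origin of a listed thing).
The state is a dict: "time": time; "joints": joint angles; "qvel": joint speeds; "joint_torque": joint torques, N m; "tool_pos": TCP position; "eef_rot": TCP orientation; "force": force on the tool from outside, world axes, zero at the start; "moment": the same for the moment, N m; "grip_width": finger opening in m.
Only numpy, scipy, OpenCV 4.12 (cv2) and the standard library are available. Lean on these libraries where they do the work, as an engineer would, in place of code of your own. Each camera call takes 0.05 s, during which the arm holds its last target.

## Task

Get the wooden wheel ready for its next hole: first turn the speed selector on the grey control box clockwise until its white pointer clicks in at the yellow mark, and leave it there. Then grip the black knob on top of the wooden wheel, turn it clockwise exactly three clicks on from the stop it rests in, never running on towards a fourth, and finish with the gripper still closed on the knob, holding it still in that third stop. Leave the other things on the bench where they are.

Things in the scene. Friction and masses are not known exactly. Their poses are not given: they have to be found in the camera images.
- jig: indexing jig fixed to the bench: grey base plate 200 x 200 x 30 mm, a wooden wheel (150 mm across, top 70 mm above the bench, 15 black lines, one per click) and a dark steel drill guide (20 x 44 mm, 76 mm tall, red line) at the rim at jig x +89; at each stop a line faces it. Origin under the plate's centre, on the wheel's upright axis; x towards the guide, z up
- index (a joint): angle of wheel and knob, rad, growing clockwise seen from above. A spring plunger clicks into stops every 24 degrees: 0, 0.4189, 0.8378, 1.2566, 1.6755, 2.0944; hard ends 0.15 beyond. Starts at rest in one of the first three stops. About 0.15 N m to pass a crest, midway between stops. At 0 the bar lies along jig x, white end to -x; at q it is turned clockwise by q
- wheel: the turning part: wooden wheel 150 mm across and 20 mm thick with, on its axis, the knob: an upright black bar 60 long x 14 thick x 38 mm tall, 82 to 120 mm above the bench. Origin on the axis, in the wheel's underside, 50 mm above the bench; x along the bar away from its white pointer end, y across its thickness, z up
- knob_pointer (a point): middle of the end face of the knob bar below its white pointer line: 30 mm from the axis, 101 mm above the bench; turns with the wheel
- knob_grip (a point): point on the wheel's axis inside the knob bar, 103 mm above the bench: where to grip, pinching the bar's 14 mm thickness from above
- speed_box: grey control box 120 x 160 x 55 mm fixed to the bench; origin under its centre; the selector's axis stands at box x 0, y +20 mm; the dots round it lie 36 mm from the axis
- selector (a joint): angle of the speed selector, rad, growing clockwise seen from above. Clicks into stops at 0, 0.4189, 0.8378, 1.2566 (yellow mark), 1.6755; hard ends 0.15 beyond; a dot at each, white but for the bigger yellow one. Starts in one of the first three. About 0.1 N m to pass a crest. At 0 the bar lies along box x, white pointer to -x; at q it is turned clockwise by q
- selector_grip (a point): point on the selector's axis inside its bar, 86 mm above the bench: where to grip. The black bar is 44 long x 14 thick x 35 mm tall (63 to 97 mm above the bench) over a round skirt 44 mm across; its axes turn with the selector: x along the bar away from the white pointer, y across its thickness
- yellow_mark (a point): centre of the yellow dot (11 mm across) on the box top, 36 mm from the selector's axis
- bushing: bystander: loose brass drill bushing, a cylinder 16 mm across and 22 mm tall, standing on the jig's base plate in the corner at jig x -83, y +83 mm; origin under its centre
- eraser: bystander: loose white eraser 22 x 50 x 12 mm lying on top of the speed box beside the selector, about 74 mm from the selector's axis; origin under its centre
- level_case: bystander: open wooden case 300 x 55 x 35 mm with a spirit level in it, far side; origin under its centre
- charger: bystander: black battery charger 120 x 90 x 62 mm at the left side; origin under its centre
- sander: bystander: red and grey palm sander 190 x 95 x 90 mm at the right side; origin under its centre
- spare_wheel: bystander: plain wooden disc 150 mm across, 20 mm thick, lying flat on the bench at the right; origin under its centre
There are look-alikes about, which are no part of the job. What is shaped like the speed_box but orange or pink is not meant.

How it is judged:
By the outcome, as a careful person would: the job done as asked, in the order asked, and still so for the second after the job is handed in, while the arm keeps its last pose, push and grip.
It also fails if it takes over 51 s, if anything falls off the work surface, if the arm or the gripper's body presses on something with over 40 N, if the wrist force passes 120 N, or if a joint passes its speed limit or range.

## Working session

There is one attempt and no reset: what is moved stays moved. The work goes in short steps, Python scripts to look and compute and a tool call to move; the robot and the scene stay as the last step left them, time stands still between calls to the robot, and variables do not carry over. Pictures are saved under pics/ and viewed, and the job is handed in when it is done.

Besides the shell and the picture viewer there is one more tool, called in YAML: its name, and indented under it one key for each argument. servo_tool: Moves the arm, as the interface text tells. Its arguments: {"type":"object","properties":{"moves":{"type":"array"},"claw":{"type":"number"}},"required":["moves"]}

```bash
ls; mkdir -p pics
python3 - <<'E'
from rig import env, vision
import cv2
for n in ("scene","top"):
    d=vision.read_camera(n); cv2.imwrite(f"pics/{n}0.png",d["pixels"][:,:,::-1]); print(n,d["fx"],d["cx"],d["cy"],(-d["R"].T@d["t"]).round(3),d["R"].round(3).tolist())
print(env.state())
E
```

```text
pics
scene 382.4298414639457 319.7788644139019 196.64104113329108 [ 1.478 -0.423  1.088] [[0.391, 0.92, 0.002], [0.622, -0.263, -0.737], [-0.678, 0.29, -0.675]]
top 443.22136067721215 316.6953499361527 199.77667078763676 [0.427 0.004 1.408] [[-0.009, -1.0, 0.017], [-0.999, 0.009, -0.045], [0.045, -0.017, -0.999]]
{'time': 0.1, 'joints': array([-1.27973597e+00,  3.08901961e-01,  1.63507882e+00, -3.38340517e-05,
        1.19969378e+00, -6.97075059e-02]), 'qvel': array([ 0.00052843, -0.00060932, -0.00157145,  0.00083002,  0.00134134,
       -0.00122658]), 'joint_torque': array([-8.77236616e-04, -4.16407979e+01, -2.77643430e+01, -1.47409041e-04,
        4.00951787e-03, -8.65870874e-06]), 'tool_pos': array([ 0.22036968, -0.58407427,  0.23816252]), 'eef_rot': array([-3.14147907e+00,  2.07905025e-03, -1.21001605e+00]), 'force': array([ 0.56289066, -0.12208209,  0.42368767]), 'moment': array([0.03661335, 0.01093471, 0.04852903]), 'grip_width': 0.08549867056602774}
```

View pics/top0.png

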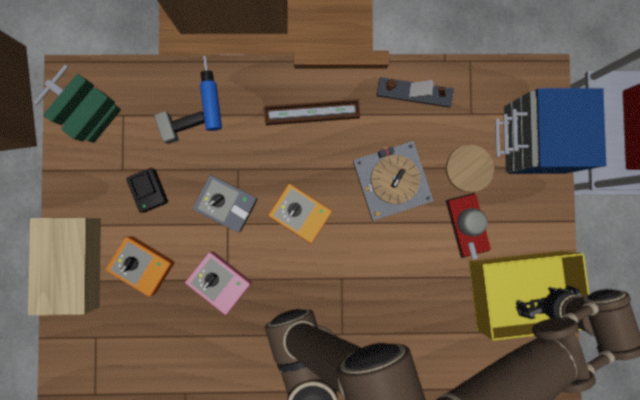

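View pics/scene0.png

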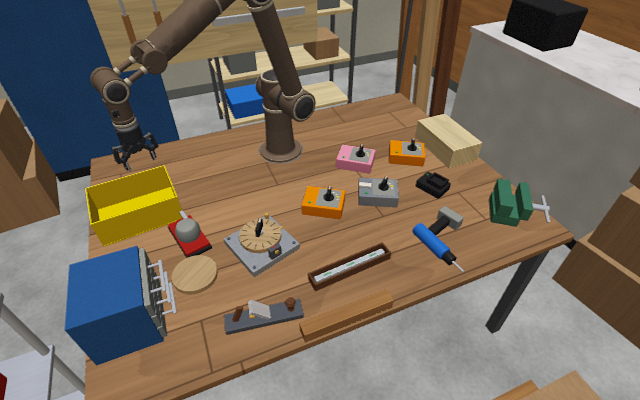

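The top view shows four boxes: grey at (225,203), orange at (300,212) and (139,265), and pink at (218,283). Only the grey one fits, and it also has the eraser on it. The jig is at (394,181). I'll enlarge the crops and measure.

```bash
cat > h.py <<'E'
from rig import env, vision
import cv2, numpy as np
def ray(d,p,z):
    c=-d["R"].T@d["t"]; v=d["R"].T@np.array([(p[0]-d["cx"])/d["fx"],(p[1]-d["cy"])/d["fy"],1.]); return c+v*(z-c[2])/v[2]
def proj(d,X):
    q=d["R"]@np.asarray(X,float)+d["t"]; return np.array([d["fx"]*q[0]/q[2]+d["cx"],d["fy"]*q[1]/q[2]+d["cy"]])
def crop(d,c,r,k,name):
    x,y=int(c[0]),int(c[1]); im=d["pixels"][max(0,y-r):y+r,max(0,x-r):x+r,::-1]
    cv2.imwrite(name,cv2.resize(im,None,fx=k,fy=k,interpolation=cv2.INTER_CUBIC))
def tri(ds,ps):
    A=[];b=[]
    for d,p in zip(ds,ps):
        u=np.array([(p[0]-d["cx"])/d["fx"],(p[1]-d["cy"])/d["fy"]])
        for i in (0,1):
            A.append(d["R"][i]-u[i]*d["R"][2]); b.append(u[i]*d["t"][2]-d["t"][i])
    return np.linalg.lstsq(np.array(A),np.array(b),rcond=None)[0]
E
python3 - <<'E'
from h import *
D={n:vision.read_camera(n) for n in("scene","top")}
Z=dict(jig=0,wheel=.05,knob_grip=.103,knob_pointer=.101,speed_box=0,selector_grip=.086,yellow_mark=.055,bushing=.03,eraser=.055)
for l,z in Z.items():
    for n,d in D.items():
        for r in vision.landmark_of(n,l)[:5]:
            print(l,n,round(r["p"],2),np.round(r["point"],1),ray(d,r["point"],z).round(4))
crop(D["top"],(225,203),40,8,"pics/c1.png");crop(D["top"],(394,181),45,8,"pics/c2.png")
crop(D["scene"],(378,190),40,8,"pics/c3.png");crop(D["scene"],(262,240),45,8,"pics/c4.png")
a=[cv2.resize(cv2.imread(f"pics/c{i}.png"),(390,300*390//390)) if 0 else cv2.resize(cv2.imread(f"pics/c{i}.png"),(400,400)) for i in(1,2,3,4)]
cv2.imwrite("pics/cc.png",np.hstack(a[:2]));cv2.imwrite("pics/cd.png",np.hstack(a[2:]))
E
```

```text
jig scene 0.87 [258.5 248. ] [ 0.5549 -0.2722  0.    ]
jig top 0.87 [395.6 181. ] [ 0.5484 -0.2722  0.    ]
jig top 0.54 [398.5 176.6] [ 0.5624 -0.2818  0.    ]
wheel scene 0.57 [256.8 236.7] [ 0.5441 -0.2699  0.05  ]
wheel top 0.75 [395.1 178.2] [ 0.5528 -0.261   0.05  ]
knob_grip scene 0.74 [194.4 274.4] [ 0.6671 -0.5005  0.103 ]
knob_grip scene 0.61 [254.  226.4] [ 0.5414 -0.2733  0.103 ]
knob_grip top 0.7 [397.6 176.7] [ 0.5523 -0.2581  0.103 ]
knob_pointer scene 0.72 [263.7 222.6] [ 0.535  -0.2362  0.101 ]
knob_pointer top 0.75 [395.5 187.2] [ 0.5213 -0.2517  0.101 ]
speed_box scene 0.97 [355.6 162.8] [0.2354 0.2897 0.    ]
speed_box scene 0.93 [323.5 204.6] [0.4361 0.0395 0.    ]
speed_box scene 0.76 [377.4 197.1] [0.4825 0.2666 0.    ]
speed_box scene 0.65 [409.3 154.1] [0.2745 0.5584 0.    ]
speed_box top 0.98 [227.3 203.8] [0.4803 0.2639 0.    ]
speed_box top 0.95 [303.  214.3] [0.4448 0.0244 0.    ]
speed_box top 0.71 [222.1 281. ] [0.2376 0.2802 0.    ]
speed_box top 0.65 [143.7 262.5] [0.2982 0.5255 0.    ]
selector_grip scene 0.69 [327.2 193.7] [0.4674 0.0408 0.086 ]
sel
[... 594 characters left out ...]
15  0.055 ]
yellow_mark scene 0.64 [417.4 145.7] [0.2935 0.5803 0.055 ]
yellow_mark top 0.84 [200.4 276.8] [0.2584 0.3348 0.055 ]
yellow_mark top 0.82 [206.1 196.7] [0.5004 0.318  0.055 ]
yellow_mark top 0.69 [281.  203.8] [0.4767 0.0905 0.055 ]
yellow_mark top 0.59 [116.7 261.2] [0.308  0.5861 0.055 ]
yellow_mark top 0.45 [398.1 177.2] [ 0.5553 -0.2693  0.055 ]
bushing scene 0.68 [390.5 186.4] [0.4729 0.3316 0.03  ]
bushing scene 0.61 [266.  220.6] [ 0.4605 -0.2116  0.03  ]
bushing top 0.42 [375.4 212.2] [ 0.4489 -0.2015  0.03  ]
eraser scene 0.53 [363.  184.8] [0.4435 0.214  0.055 ]
eraser top 0.56 [240.9 212.8] [0.4504 0.2125 0.055 ]
eraser top 0.43 [401.5 178.1] [ 0.5524 -0.2797  0.055 ]
```

View pics/cc.png

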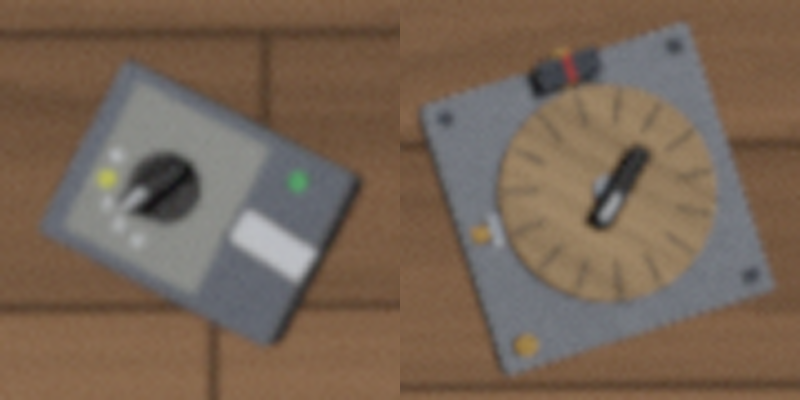

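View pics/cd.png

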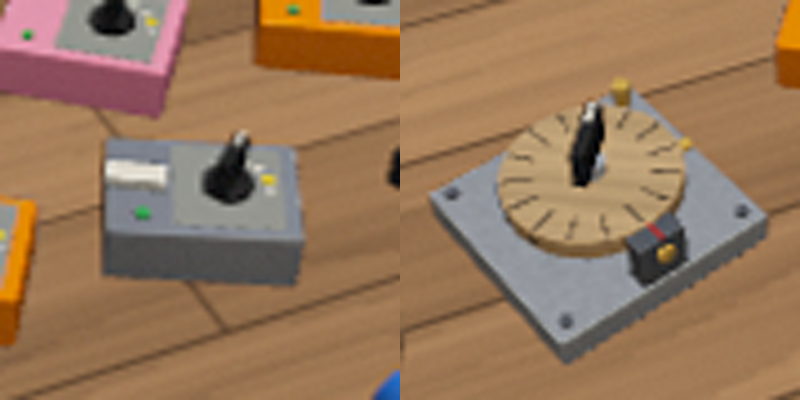

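The grey box's yellow dot shows at crop (107,179), and its pointer is near the 2nd or 3rd dot. The jig's guide points up and its white bar end points down-left. Next I need precise geometry.

```bash
cat > m1.py <<'E'
from h import *
from scipy.optimize import least_squares
D={n:vision.read_camera(n) for n in("scene","top")}
T,S=D["top"],D["scene"]
o=np.array([185,163]);k=5.
dots=np.array([[138,241],[119,225],[107,203],[107,179],[116,155]])/k+o-.4*0
W=np.array([ray(T,p,.055) for p in dots]);print(W.round(4))
# circle fit with fixed radius and 24 deg steps
def f(v): 
    a=v[2]-np.arange(5)*np.radians(24); return np.r_[W[:,0]-v[0]-.036*np.cos(a),W[:,1]-v[1]-.036*np.sin(a)]
r=least_squares(f,[.486,.274,2]);print("sel axis",r.x[:2].round(4),"dir0 deg",np.degrees(r.x[2]),"rms",np.sqrt(np.mean(r.fun**2)))
# box top corners z=.055, top view
c=np.array([[130,62],[358,180],[275,343],[45,228]])/k+o
C=np.array([ray(T,p,.055) for p in c]);print("box centre",C.mean(0).round(4));e=np.diff(np.vstack([C,C[:1]]),axis=0);print(np.linalg.norm(e,axis=1).round(3),np.degrees(np.arctan2(e[:,1],e[:,0])).round(1))
# pointer/bar in the top at z=.097
for nm,p in(("ptr",(125,212)),("far",(188,167))): print(nm,ray(T,np.array(p)/k+o,.097).round(4))
o=np.array([349,136]);k=400/90
c=np.array([[20,108],[285,22],[373,286],[108,375]])/k+o
C=np.array([ray(T,p,.03) for p in c]);print("jig centre",C.mean(0).round(4));e=np.diff(np.vstack([C,C[:1]]),axis=0);print(np.linalg.norm(e,axis=1).round(3),np.degrees(np.arctan2(e[:,1],e[:,0])).round(1))
q=[ray(T,np.array(p)/k+o,.12) for p in((201,220),(240,152))];d=q[0]-q[1];print(q,np.linalg.norm(d),np.degrees(np.arctan2(d[1],d[0])))
E
python3 m1.py
python3 - <<'E'
from h import *
D={n:vision.read_camera(n) for n in("scene","top")}
for n in D:
  for l in("jig","speed_box","selector","wheel","knob_grip"):
    for r in vision.outline_of(n,l)[:3]: 
        ys,xs=np.nonzero(r["region"]);print(n,l,round(r["p"],2),r["bbox"],r["region"].sum(),xs.mean().round(1),ys.mean().round(1))
E
```

```text
[[0.4561 0.2983 0.055 ]
 [0.4659 0.3098 0.055 ]
 [0.4794 0.3171 0.055 ]
 [0.494  0.3171 0.055 ]
 [0.5086 0.3117 0.055 ]]
sel axis [0.4882 0.2817] dir0 deg 152.39630845942216 rms 0.000244972012933005
box centre [0.4788 0.2595 0.055 ]
[0.157 0.111 0.156 0.113] [-117.9  152.8   62.9  -27. ]
ptr [0.4723 0.2968 0.097 ]
far [0.4986 0.2598 0.097 ]
jig centre [ 0.5478 -0.259   0.03  ]
[0.198 0.196 0.197 0.197] [ -72.4 -162.7  107.9   17.5]
[array([ 0.52490929, -0.24437216,  0.12      ]), array([ 0.56958784, -0.27091516,  0.12      ])] 0.05196829611190614 149.2859531928122
scene jig 0.86 [225.2, 218.2, 301.0, 276.7] 2655 260.6 244.1
scene jig 0.28 [413.0, 171.5, 450.2, 196.0] 591 433.3 183.7
scene speed_box 0.88 [336.6, 143.5, 373.5, 173.7] 907 355.1 158.7
scene speed_box 0.73 [389.5, 133.9, 425.8, 167.2] 911 405.9 152.2
scene speed_box 0.6 [358.1, 176.0, 400.1, 206.1] 1097 378.1 192.3
scene selector 0.67 [379.6, 180.1, 385.6, 191.3] 68 383.5 184.2
scene selector 0.64 [320.7, 187.1, 336.3, 201.3] 112 328.2 194.8
scene selector 0.48 [409.5, 140.4, 417.3, 148.6] 63 411.9 145.4
scene wheel 0.7 [237.5, 217.8, 280.4, 254.3] 1070 259.1 234.7
scene knob_grip 0.93 [237.3, 218.5, 282.7, 253.0] 1128 258.7 234.8
top jig 0.92 [352.6, 141.3, 434.8, 220.3] 4155 392.1 179.8
top speed_box 0.97 [192.1, 174.6, 257.1, 231.9] 2045 224.0 202.8
top speed_box 0.74 [184.9, 253.0, 249.0, 316.4] 2287 218.0 281.7
top speed_box 0.57 [268.8, 183.2, 332.8, 245.4] 2113 299.4 212.5
top selector 0.73 [204.0, 272.2, 219.4, 285.9] 203 210.5 279.8
top selector 0.71 [123.5, 254.7, 137.4, 272.5] 194 130.1 263.4
top selector 0.46 [209.7, 193.3, 223.7, 206.5] 178 216.8 199.7
top wheel 0.97 [371.3, 154.5, 421.5, 203.6] 1915 394.8 178.9
top knob_grip 0.72 [353.1, 140.5, 432.7, 219.6] 4089 392.3 179.8
top knob_grip 0.65 [370.9, 155.9, 421.6, 205.0] 1960 394.7 179.1
```

```bash
cat > ov.py <<'E'
from h import *
import sys
def barpts(c,L,Wd,z0,z1,ang):
    u=np.array([np.cos(ang),np.sin(ang)]);v=np.array([-u[1],u[0]])
    q=[u*L/2+v*Wd/2,u*L/2-v*Wd/2,-u*L/2-v*Wd/2,-u*L/2+v*Wd/2]
    return [np.r_[c+p,z] for z in(z0,z1) for p in q]
def ov(d,center,r,k,lines,name):
    x0,y0=int(center[0])-r,int(center[1])-r
    im=cv2.resize(np.ascontiguousarray(d["pixels"][y0:y0+2*r,x0:x0+2*r,::-1]),None,fx=k,fy=k,interpolation=cv2.INTER_CUBIC)
    for a,b,col in lines:
        p,q=[((proj(d,X)-[x0,y0]+.5)*k-.5) for X in(a,b)]
        cv2.line(im,tuple(int(v) for v in p),tuple(int(v) for v in q),col,1,cv2.LINE_AA)
    cv2.imwrite(name,im) if name else None
    return im
def boxl(P,col): return [(P[i],P[(i+1)%4],col) for i in range(4)]+[(P[4+i],P[4+(i+1)%4],col) for i in range(4)]+[(P[i],P[i+4],col) for i in range(4)]
def ring(c,R,z,col,n=40):
    a=np.linspace(0,2*np.pi,n+1);P=[np.array([c[0]+R*np.cos(t),c[1]+R*np.sin(t),z]) for t in a];return [(P[i],P[i+1],col) for i in range(n)]
def show(sel,byaw,qs,jig,jyaw,qj,name):
    D={n:vision.read_camera(n) for n in("scene","top")}
    rows=[]
    by=np.radians(byaw);jy=np.radians(jyaw)
    bc=sel-.02*np.array([-np.sin(by),np.cos(by)])
    L=boxl(barpts(bc,.12,.16,0,.055,by),(255,255,0))+boxl(barpts(sel,.044,.014,.063,.097,by+np.pi-qs),(0,0,255))
    for i in range(5):
        a=by+np.pi-i*.4189; L+=ring(sel+.036*np.array([np.cos(a),np.sin(a)]),.003,.055,(0,255,0),10)
    a=by+np.pi-qs;L.append((np.r_[sel,.097],np.r_[sel+.022*np.array([np.cos(a),np.sin(a)]),.097],(255,0,255)))
    M=boxl(barpts(jig,.2,.2,0,.03,jy),(255,255,0))+ring(jig,.075,.07,(0,255,0))+boxl(barpts(jig,.06,.014,.082,.12,jy+np.pi-qj),(0,0,255))
    a=jy+np.pi-qj;M.append((np.r_[jig,.12],np.r_[jig+.03*np.array([np.cos(a),np.sin(a)]),.12],(255,0,255)))
    for n in("top","scene"):
        rows.append(np.hstack([ov(D[n],proj(D[n],np.r_[sel,.055]),30,6,L,None) if 0 else cv2.resize(ov(D[n],proj(D[n],np.r_[sel,.055]),36,8,L,None),(400,300*400//300))[:400], cv2.resize(ov(D[n],proj(D[n],np.r_[jig,.055]),45,8,M,None),(400,400))]))
    cv2.imwrite(name+"a.png",rows[0]);cv2.imwrite(name+"b.png",rows[1])
E
python3 - <<'E'
from ov import *
show(np.array([.488,.2795]),-27.3,.4189,np.array([.5485,-.2585]),17.5,.8378,"pics/o1")
E
```

```text
(no output)
```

View pics/o1a.png

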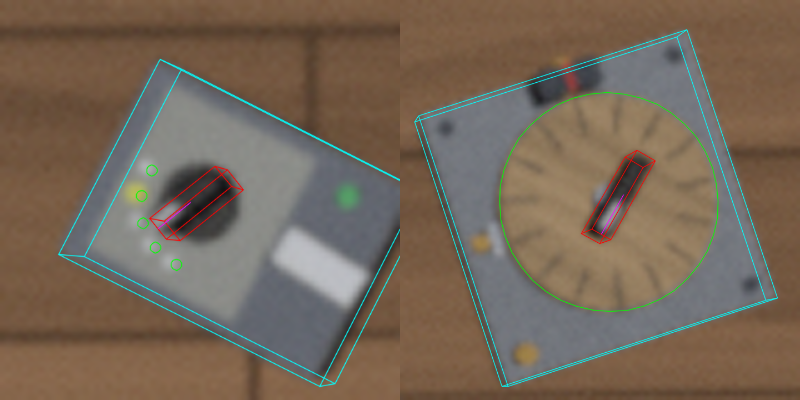

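View pics/o1b.png

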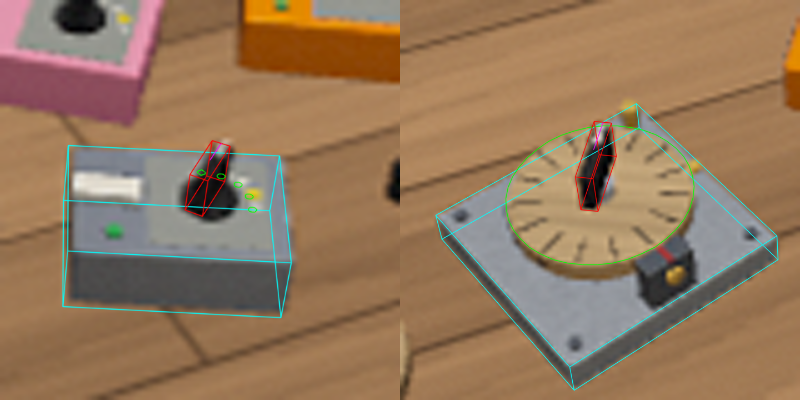

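Run:
```python
from ov import *
D={n:vision.read_camera(n) for n in("scene","top")}
ims=[]
for n,c in(("top",(217,200)),("scene",(384,187))):
    x0,y0=c[0]-16,c[1]-16
    im=D[n]["pixels"][y0:y0+32,x0:x0+32,::-1]
    im=np.clip(im.astype(float)*1.5,0,255).astype(np.uint8)
    ims.append(cv2.resize(im,(400,400),interpolation=cv2.INTER_NEAREST))
cv2.imwrite("pics/z1.png",np.hstack(ims))
```

```text
(no output)
```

View pics/z1.png

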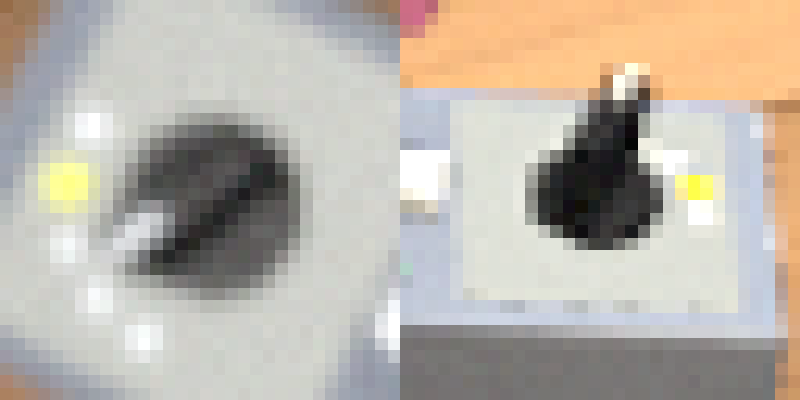

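Run:
```python
from ov import *
from scipy.optimize import least_squares
D={n:vision.read_camera(n) for n in("scene","top")};T,S=D["top"],D["scene"]
dots=np.array([[143,337],[95,297],[70,245],[69,185],[94,125]])/12.5-.5+[201,184]
W=np.array([ray(T,p,.055) for p in dots])
def f(v): 
    a=v[2]-np.arange(5)*np.radians(24); return np.r_[W[:,0]-v[0]-.036*np.cos(a),W[:,1]-v[1]-.036*np.sin(a)]
r=least_squares(f,[.486,.274,2]);print("T axis",r.x[:2].round(4),np.degrees(r.x[2]),np.abs(r.fun).max())
print("skirt T",ray(T,np.array([213,205])/12.5-.5+[201,184],.06).round(4))
sd=np.array([[295,187],[300,211],[272,158]])/12.5-.5+[368,171]
w=np.array([ray(S,p,.055) for p in sd]);print("scene yellow, w4, w2",w.round(4), "T:",W[[3,4,2]].round(4))
print("skirt S",ray(S,np.array([196,200])/12.5-.5+[368,171],.06).round(4))
P=[ray(T,np.array(p)/12.5-.5+[201,184],.097) for p in((125,243),(162,212))];d=P[0]-P[1];print(P,np.degrees(np.arctan2(d[1],d[0])))
print("white tip S",ray(S,np.array([228,75])/12.5-.5+[368,171],.097).round(4))
tp=np.array([135,238])/12.5-.5+[201,184];sp=np.array([228,78])/12.5-.5+[368,171]
print("tri white",tri([T,S],[tp,sp]))
# wheel circle
for n,d in D.items():
    for rr in vision.outline_of(n,"wheel")[:1]: pass
show(np.array([.4885,.2825]),-27.5,.4189,np.array([.5505,-.2585]),17.5,.8378,"pics/o2")
```

```text
T axis [0.4894 0.2829] 151.17739335505868 0.0006873048664090735
skirt T [0.4901 0.2823 0.06  ]
scene yellow, w4, w2 [[0.4924 0.3191 0.055 ]
 [0.5035 0.3144 0.055 ]
 [0.4767 0.3197 0.055 ]] T: [[0.4955 0.3183 0.055 ]
 [0.5101 0.3122 0.055 ]
 [0.4809 0.318  0.055 ]]
skirt S [0.4902 0.2822 0.06  ]
[array([0.47957097, 0.2953494 , 0.097     ]), array([0.48681339, 0.28666302, 0.097     ])] 129.8202457699845
white tip S [0.4756 0.2977 0.097 ]
tri white [0.48098232 0.29293613 0.10118928]
```

View pics/o2a.png

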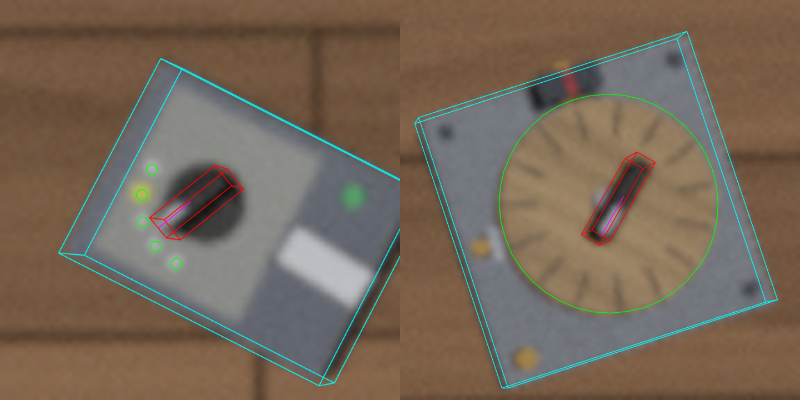

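View pics/o2b.png

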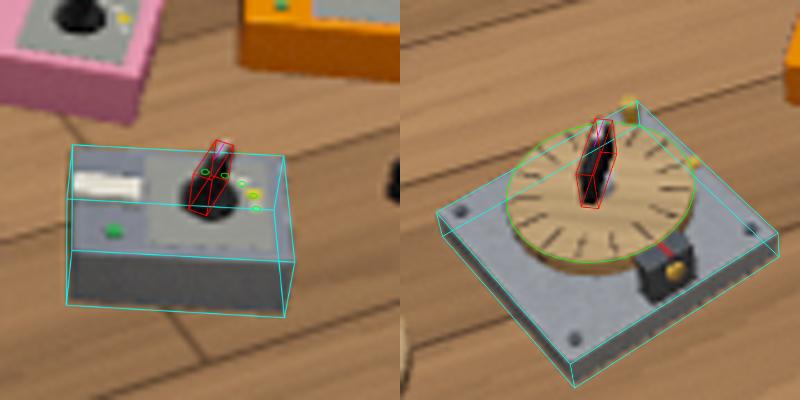

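The measurements agree. The selector axis is at about (0.4895, 0.2825), its pointer is at 127.5° (stop 1), and it needs 2 clicks, or −48°. The jig axis is at about (0.550, −0.258), the bar is in stop 2 (48°), and the target is stop 5. I'm moving toward the grey box.

servo_tool:
  moves:
    - [11,36,2,4.5]
    - [22,72,4,9]
    - [33,108,6,13.5]
    - [44,144,6,18]
    - [55,180,6,22.5]
  claw: 0.45

```text
time: 2.72
tool_pos: [0.2758, -0.4033, 0.2454]
eef_rot: [-3.142, -0.001, -0.814]
force: [0.3, -1.1, 0.7]
grip_width: 0.0389
```

servo_tool:
  moves:
    - [11,38,0,5]
    - [22,76,0,10]
    - [33,114,0,15]
    - [44,152,0,20]
    - [55,190,0,25]

```text
time: 3.13
tool_pos: [0.331, -0.2116, 0.2457]
eef_rot: [3.141, -0.002, -0.374]
force: [1.5, -1.0, 0.0]
grip_width: 0.0383
```

servo_tool:
  moves:
    - [11,38,0,5]
    - [22,76,0,10]
    - [33,114,0,15]
    - [44,152,0,20]
    - [55,190,0,25]

```text
time: 3.55
tool_pos: [0.3862, -0.0197, 0.2463]
eef_rot: [3.141, -0.004, 0.066]
force: [0.5, -0.7, 0.2]
grip_width: 0.0384
```

servo_tool:
  moves:
    - [11,38,0,5]
    - [22,76,0,10]
    - [33,114,0,15]
    - [44,152,0,20]
    - [55,190,0,25]

```text
time: 3.97
tool_pos: [0.4414, 0.1725, 0.2466]
eef_rot: [3.141, -0.005, 0.508]
force: [0.6, -1.0, -0.3]
grip_width: 0.0388
```

servo_tool:
  moves:
    - [12,30,-15,3]
    - [24,60,-40,6]
    - [36,85,-65,8.4]
    - [48,110,-90,8.4]
    - [48,110,-110,8.4]

```text
time: 4.38
tool_pos: [0.4914, 0.2869, 0.1354]
eef_rot: [3.141, -0.009, 0.657]
force: [1.1, -0.5, 0.5]
grip_width: 0.038
```

Run:
```python
from ov import *
D={n:vision.read_camera(n) for n in("scene","top")}
a=[]
for n in D:
    c=proj(D[n],[.4895,.2825,.09]).astype(int); im=D[n]["pixels"][c[1]-30:c[1]+30,c[0]-30:c[0]+30,::-1]; a.append(cv2.resize(im,(400,400),interpolation=cv2.INTER_CUBIC))
cv2.imwrite("pics/g1.png",np.hstack(a)); s=env.state();print(s["tool_pos"],s["eef_rot"],s["joints"].round(2),s["force"],s["time"])
```

```text
[0.48638003 0.28203411 0.13238033] [-3.14089893  0.00435775  0.65591896] [ 0.45  0.32  1.86 -0.    0.97 -0.21] [-1.28840291  0.02015358  0.81800754] 4.4833
```

View pics/g1.png

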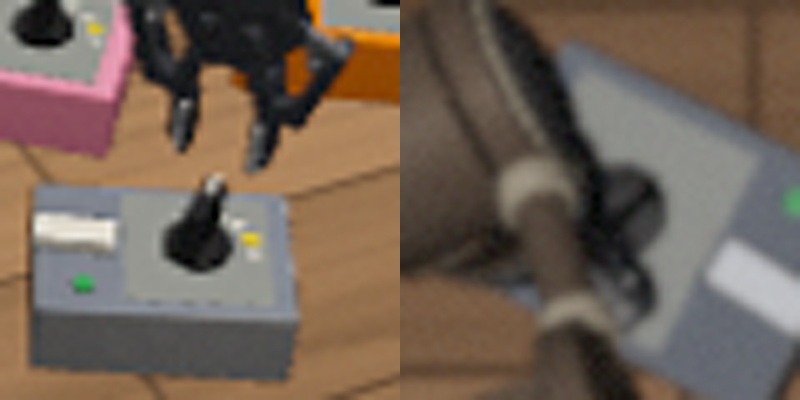

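Run:
```python
from ov import *
d=vision.read_camera("scene"); s=env.state()
c=proj(d,[.4895,.2825,.09]).astype(int)
for X in (s["tool_pos"]+[0,0,-.008],np.array([.4895,.2825,.097]),s["tool_pos"]+[.019*np.cos(.656),.019*np.sin(.656),-.004],s["tool_pos"]-[.019*np.cos(.656),.019*np.sin(.656),.004]): print(X,((proj(d,X)-(c-30)+.5)*400/60-.5).round(0))
print(s["time"],s["tool_pos"])
```

```text
[0.48751377 0.28195528 0.12651802] [207. 160.]
[0.4895 0.2825 0.097 ] [204. 199.]
[0.5025701  0.29354437 0.13051802] [238. 164.]
[0.47245744 0.27036619 0.13051802] [179. 145.]
4.5333 [0.48751377 0.28195528 0.13451802]
```

servo_tool:
  moves:
    - [2,0.5,-25,0]
    - [2,0.5,-40,0]
    - [2,0.5,-50,0]
    - [2,0.5,-57,0]
    - [2,0.5,-57,0]

```text
time: 4.95
tool_pos: [0.4892, 0.2817, 0.0774]
eef_rot: [-3.142, 0.002, 0.654]
force: [-0.2, 0.7, 0.1]
grip_width: 0.0382
```

Run:
```python
from ov import *
D={n:vision.read_camera(n) for n in("scene","top")}
a=[]
for n in D:
    c=proj(D[n],[.4895,.2825,.09]).astype(int); im=D[n]["pixels"][c[1]-30:c[1]+30,c[0]-30:c[0]+30,::-1]; a.append(cv2.resize(im,(400,400),interpolation=cv2.INTER_CUBIC))
cv2.imwrite("pics/g2.png",np.hstack(a)); s=env.state();print(s["tool_pos"],s["eef_rot"],s["joints"].round(2),s["force"],s["time"])
```

```text
[0.49026226 0.28246835 0.07864122] [ 3.14118173e+00 -5.06454292e-04  6.54534979e-01] [ 0.45  0.4   1.88 -0.    0.86 -0.21] [ 0.04443425 -0.017005    0.2596768 ] 5.05
```

View pics/g2.png

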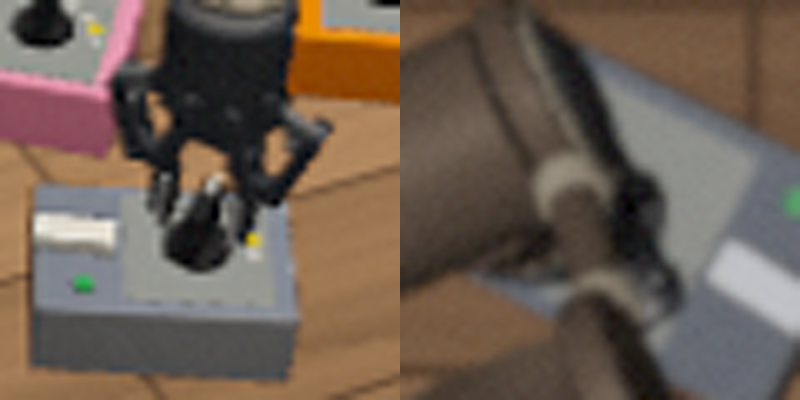

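The bar, with its pointer tip at crop (212,185), sits between the fingers at (160,200) and (240,215). Closing.

servo_tool:
  moves:
    - [0,0,0,0]
    - [0,0,0,0]
    - [0,0,0,0]
    - [0,0,0,0]
    - [0,0,0,0]
  claw: 0

```text
time: 5.47
tool_pos: [0.4899, 0.2818, 0.0803]
eef_rot: [3.141, 0.001, 0.655]
force: [-3.1, -3.2, 6.9]
grip_width: 0.013
```

Run:
```python
from ov import *
s=env.state();print({k:np.round(s[k],4) for k in("time","tool_pos","eef_rot","force","moment","grip_width")})
```

```text
{'time': np.float64(5.4667), 'tool_pos': array([0.4899, 0.2818, 0.0803]), 'eef_rot': array([3.1406e+00, 1.4000e-03, 6.5540e-01]), 'force': array([-3.1468, -3.1617,  6.8532]), 'moment': array([-0.5442,  0.555 ,  0.0921]), 'grip_width': np.float64(0.013)}
```

servo_tool:
  moves:
    - [0,0,0,-4.8]
    - [0,0,0,-9.6]
    - [0,0,0,-14.4]
    - [0,0,0,-19.2]
    - [0,0,0,-24]

```text
time: 5.88
tool_pos: [0.4898, 0.2817, 0.0804]
eef_rot: [3.14, 0.001, 0.233]
force: [0.3, -0.5, -2.4]
grip_width: 0.0126
```

Run:
```python
from ov import *
s=env.state();print({k:np.round(s[k],4) for k in("time","tool_pos","eef_rot","force","moment","grip_width")})
```

```text
{'time': np.float64(5.8833), 'tool_pos': array([0.4898, 0.2817, 0.0804]), 'eef_rot': array([3.1404e+00, 1.3000e-03, 2.3260e-01]), 'force': array([ 0.2674, -0.5319, -2.4338]), 'moment': array([ 0.0274, -0.0813,  0.1387]), 'grip_width': np.float64(0.0126)}
```

servo_tool:
  moves:
    - [0,0,0,-4.8]
    - [0,0,0,-9.6]
    - [0,0,0,-14.4]
    - [0,0,0,-19.2]
    - [0,0,0,-24]

```text
time: 6.3
tool_pos: [0.4898, 0.2816, 0.0803]
eef_rot: [3.14, 0.001, -0.19]
force: [0.2, -0.6, -3.2]
grip_width: 0.0125
```

servo_tool:
  moves:
    - [0,0,0,0]
    - [0,0,0,0]

```text
time: 6.47
tool_pos: [0.4898, 0.2817, 0.0804]
eef_rot: [3.14, 0.001, -0.188]
force: [1.2, -0.1, -4.0]
grip_width: 0.0132
```

Run:
```python
from ov import *
D={n:vision.read_camera(n) for n in("scene","top")}
a=[]
for n in D:
    c=proj(D[n],[.4895,.2825,.09]).astype(int); im=D[n]["pixels"][c[1]-30:c[1]+30,c[0]-30:c[0]+30,::-1]; a.append(cv2.resize(im,(400,400),interpolation=cv2.INTER_CUBIC))
cv2.imwrite("pics/g3.png",np.hstack(a))
s=env.state();print({k:np.round(s[k],4) for k in("time","tool_pos","eef_rot","force","moment","grip_width")})
```

```text
{'time': np.float64(6.5667), 'tool_pos': array([0.4898, 0.2817, 0.0804]), 'eef_rot': array([ 3.1404e+00,  9.0000e-04, -1.8840e-01]), 'force': array([ 0.36  , -0.6444, -3.1501]), 'moment': array([ 0.0812, -0.052 ,  0.0898]), 'grip_width': np.float64(0.0127)}
```

View pics/g3.png

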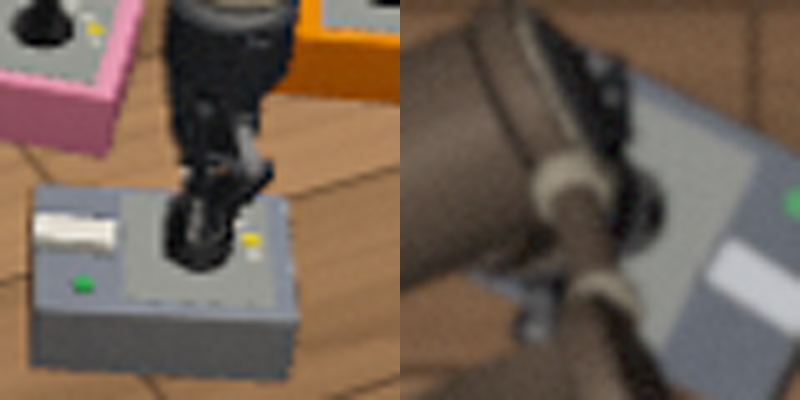

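servo_tool:
  moves:
    - [0,0,0,0]
    - [0,0,0,0]
    - [0,0,0,0]
    - [0,0,0,0]
    - [0,0,0,0]
  claw: 0.45

```text
time: 6.98
tool_pos: [0.4901, 0.2818, 0.0808]
eef_rot: [3.141, 0.0, -0.188]
force: [0.0, 0.1, -0.1]
grip_width: 0.0387
```

servo_tool:
  moves:
    - [0,0,20,0]
    - [0,0,50,0]
    - [0,0,85,0]
    - [0,-30,110,5]
    - [10,-66,110,10]

```text
time: 7.4
tool_pos: [0.5034, 0.2186, 0.1976]
eef_rot: [-3.137, -0.011, -0.005]
force: [2.8, 0.1, -0.2]
grip_width: 0.0382
```

servo_tool:
  moves:
    - [4,-37,0,5]
    - [8,-75,0,10]
    - [11,-112,0,15]
    - [14,-150,0,20]
    - [17,-188,0,25]

```text
time: 7.82
tool_pos: [0.5204, 0.0289, 0.1981]
eef_rot: [-3.138, -0.012, 0.436]
force: [0.4, 0.5, 0.3]
grip_width: 0.0386
```

Run:
```python
from ov import *
show(np.array([.4893,.2822]),-28,1.2566,np.array([.550,-.258]),17.5,.8378,"pics/o3")
D={n:vision.read_camera(n) for n in("scene","top")}
ims=[]
for n,c in(("top",(217,200)),("scene",(384,187))):
    im=D[n]["pixels"][c[1]-16:c[1]+16,c[0]-16:c[0]+16,::-1]
    ims.append(cv2.resize(np.clip(im*1.5,0,255).astype(np.uint8),(400,400),interpolation=cv2.INTER_NEAREST))
cv2.imwrite("pics/z2.png",np.hstack(ims))
s=env.state();print({k:np.round(s[k],4) for k in("time","tool_pos","eef_rot","force","moment","grip_width")})
```

```text
{'time': np.float64(8.0167), 'tool_pos': array([0.5205, 0.0296, 0.1978]), 'eef_rot': array([-3.1369, -0.0112,  0.4275]), 'force': array([ 0.4135,  0.6773, -0.6014]), 'moment': array([-0.0027, -0.0413, -0.0801]), 'grip_width': np.float64(0.0385)}
```

View pics/z2.png

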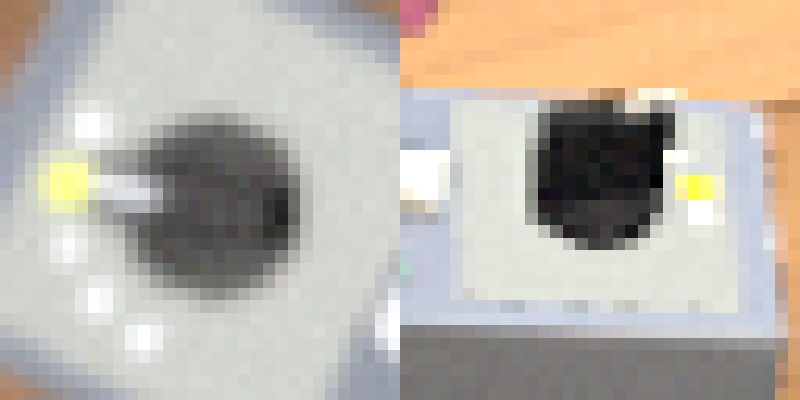

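View pics/o3a.png

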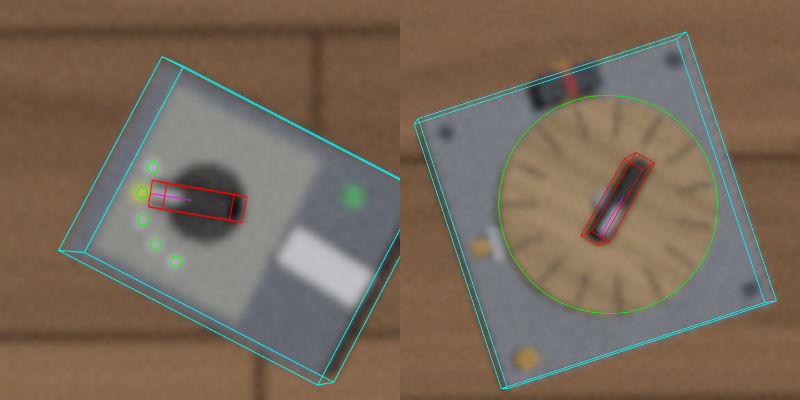

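The selector's white pointer now ends at the yellow dot, at zoom (65,185) for both. On to the jig, starting with a finer check of its axis.

Run:
```python
from ov import *
from scipy.optimize import least_squares
D={n:vision.read_camera(n) for n in("scene","top")}
for n,d in D.items():
    c=proj(d,[.55,-.258,.1]); im=d["pixels"].astype(float).max(2); hsv=cv2.cvtColor(d["pixels"],cv2.COLOR_RGB2HSV)
    yy,xx=np.mgrid[:400,:640]; near=np.hypot(xx-c[0],yy-c[1])<13
    m=near&(im<62); print(n,"dark",m.sum(),xx[m].mean(),yy[m].mean(), "PCA deg",np.degrees(np.arctan2(*np.linalg.eigh(np.cov(xx[m],yy[m]))[1][::-1,1])))
    for qd in (0,):
        P=np.array([proj(d,X) for X in barpts(np.array([.55,-.258]),.06,.014,.082,.12,np.radians(149.5))],np.float32)
        h=cv2.convexHull(P); M=cv2.moments(h); print(" pred hull",M["m10"]/M["m00"],M["m01"]/M["m00"],M["m00"])
    # wheel colour: wood vs grey plate by saturation, inside jig
    near=np.hypot(xx-c[0],yy-c[1])<30
    lo=cv2.fillConvexPoly(np.zeros((400,640),np.uint8),cv2.convexHull(np.array([proj(d,X) for X in barpts(np.array([.55,-.258]),.19,.19,.03,.0301,np.radians(17.5))]).astype(np.int32)),1)>0
    m=lo&(hsv[:,:,1]>75); m=cv2.morphologyEx(m.astype(np.uint8),cv2.MORPH_OPEN,np.ones((5,5)));k,lab,st,ce=cv2.connectedComponentsWithStats(m);i=1+st[1:,4].argmax();cn=cv2.findContours((lab==i).astype(np.uint8),0,1)[0][0];e=cv2.fitEllipse(cv2.convexHull(cn));print(" wheel ellipse",e,"pred ctr z.07",proj(d,[.55,-.258,.07]),"z.05",proj(d,[.55,-.258,.05]), ray(d,e[0],.065))
    R=np.array([proj(d,[.55+.075*np.cos(t),-.258+.075*np.sin(t),z]) for z in(.05,.07) for t in np.linspace(0,6.28,60)],np.float32);print(" pred ell",cv2.fitEllipse(cv2.convexHull(R)))
```

```text
scene dark 75 258.72 228.4 PCA deg 105.31963777093345
 pred hull 258.9000170222519 227.2896366422619 123.6341966749169
 wheel ellipse ((260.0739440917969, 235.62718200683594), (32.68515396118164, 42.050872802734375), 76.97772216796875) pred ctr z.07 [259.8867469  233.13720742] z.05 [260.46209937 236.87299852] [ 0.55718348 -0.25996703  0.065     ]
 pred ell ((260.0596923828125, 235.5998077392578), (34.96952819824219, 43.541072845458984), 79.23881530761719)
top dark 44 398.75 175.0681818181818 PCA deg 125.25695438907431
 pred hull 397.5391055465071 177.4405631090772 138.07381828990765
 wheel ellipse ((395.00146484375, 179.1197967529297), (47.2726936340332, 47.52030944824219), 121.05886840820312) pred ctr z.07 [395.40600921 178.49544552] z.05 [394.14773741 179.09941931] [ 0.54855983 -0.25771033  0.065     ]
 pred ell ((394.9615783691406, 178.7574462890625), (49.39457702636719, 50.179054260253906), 75.0468521118164)
```

servo_tool:
  moves:
    - [4,-37,0,5]
    - [8,-74,0,10]
    - [12,-111,0,15]
    - [16,-148,0,20]
    - [20,-185,0,25]

```text
time: 8.53
tool_pos: [0.5408, -0.1532, 0.1977]
eef_rot: [-3.137, -0.011, 0.875]
force: [0.5, 0.2, 0.2]
grip_width: 0.0387
```

servo_tool:
  moves:
    - [3,-35,0,5]
    - [6,-70,0,10]
    - [9,-95,-15,10]
    - [9,-103,-40,10]
    - [9,-103,-55,10]

```text
time: 8.95
tool_pos: [0.5504, -0.2569, 0.1412]
eef_rot: [-3.137, -0.011, 1.049]
force: [-0.9, 0.7, -0.5]
grip_width: 0.038
```

Run:
```python
from ov import *
D={n:vision.read_camera(n) for n in("scene","top")}
a=[]
for n in D:
    c=proj(D[n],[.55,-.258,.1]).astype(int); im=D[n]["pixels"][c[1]-35:c[1]+35,c[0]-35:c[0]+35,::-1]; a.append(cv2.resize(im,(400,400),interpolation=cv2.INTER_CUBIC))
cv2.imwrite("pics/k1.png",np.hstack(a))
s=env.state();print({k:np.round(s[k],4) for k in("time","tool_pos","eef_rot","joints","force","moment","grip_width")})
```

```text
{'time': np.float64(9.05), 'tool_pos': array([ 0.5478, -0.2537,  0.1389]), 'eef_rot': array([-3.1288, -0.0116,  1.05  ]), 'joints': array([-0.5118,  0.3847,  1.7514,  0.0138,  1.0183, -1.5692]), 'force': array([ 0.0712, -0.1031, -0.1374]), 'moment': array([ 0.0137, -0.0099,  0.0184]), 'grip_width': np.float64(0.0385)}
```

View pics/k1.png

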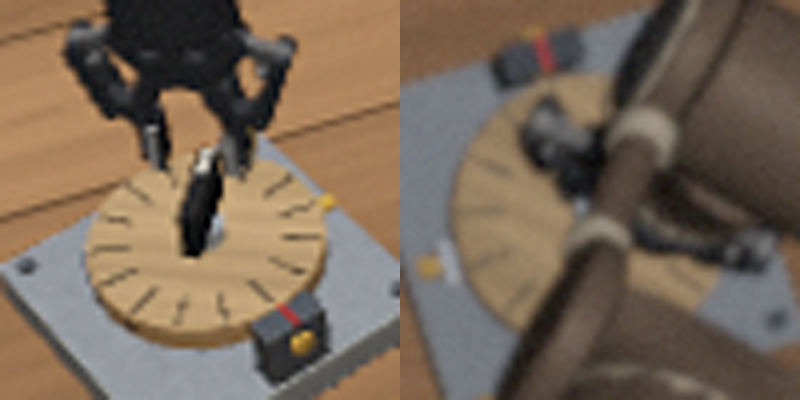

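servo_tool:
  moves:
    - [2,-4,-15,-0.8]
    - [2,-4,-30,-0.8]
    - [2,-4,-40,-0.8]
    - [2,-4,-44,-0.8]
    - [2,-4,-44,-0.8]

```text
time: 9.47
tool_pos: [0.5497, -0.2563, 0.0944]
eef_rot: [-3.127, -0.012, 1.038]
force: [0.9, -0.4, 0.1]
grip_width: 0.0384
```

Run:
```python
from ov import *
D={n:vision.read_camera(n) for n in("scene","top")}
a=[]
for n in D:
    c=proj(D[n],[.55,-.258,.1]).astype(int); im=D[n]["pixels"][c[1]-35:c[1]+35,c[0]-35:c[0]+35,::-1]; a.append(cv2.resize(im,(400,400),interpolation=cv2.INTER_CUBIC))
cv2.imwrite("pics/k2.png",np.hstack(a))
s=env.state();print({k:np.round(s[k],4) for k in("time","tool_pos","eef_rot","joints","force","moment","grip_width")})
```

```text
{'time': np.float64(9.5667), 'tool_pos': array([ 0.5506, -0.2574,  0.0958]), 'eef_rot': array([-3.1301, -0.0117,  1.037 ]), 'joints': array([-0.515 ,  0.4483,  1.762 ,  0.0148,  0.9426, -1.5607]), 'force': array([-0.1022, -0.2378, -0.1119]), 'moment': array([-0.0336,  0.0368, -0.0095]), 'grip_width': np.float64(0.0385)}
```

View pics/k2.png

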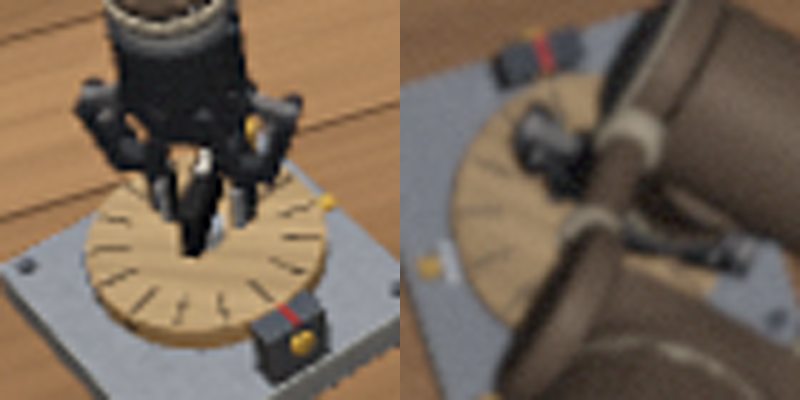

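The bar, with its white end at (203,165), is between the fingers at (165,200) and (240,205). Closing.

servo_tool:
  moves:
    - [0,-0.5,-1,0]
    - [0,-0.5,-1,0]
    - [0,-0.5,-1,0]
    - [0,-0.5,-1,0]
    - [0,-0.5,-1,0]
  claw: 0

```text
time: 9.98
tool_pos: [0.5508, -0.2598, 0.0963]
eef_rot: [-3.132, -0.009, 1.038]
force: [-3.1, -4.8, 5.4]
grip_width: 0.0134
```

servo_tool:
  moves:
    - [0,0,0,0]
    - [0,0,0,0]

```text
time: 10.15
tool_pos: [0.5507, -0.2598, 0.0964]
eef_rot: [-3.133, -0.009, 1.037]
force: [-0.3, -2.1, -0.4]
grip_width: 0.0132
```

Run:
```python
from ov import *
s=env.state();print({k:np.round(s[k],4) for k in("time","tool_pos","eef_rot","force","moment","grip_width")})
```

```text
{'time': np.float64(10.15), 'tool_pos': array([ 0.5507, -0.2598,  0.0964]), 'eef_rot': array([-3.1326, -0.0093,  1.0374]), 'force': array([-0.256 , -2.0879, -0.3783]), 'moment': array([-0.5076,  0.3049, -0.0267]), 'grip_width': np.float64(0.0132)}
```

servo_tool:
  moves:
    - [0,0,0,-4.8]
    - [0,0,0,-9.6]
    - [0,0,0,-14.4]
    - [0,0,0,-19.2]
    - [0,0,0,-24]

```text
time: 10.57
tool_pos: [0.5505, -0.2601, 0.0963]
eef_rot: [-3.133, -0.008, 0.614]
force: [-1.4, -1.8, 1.2]
grip_width: 0.013
```

servo_tool:
  moves:
    - [0,0,0,-4.8]
    - [0,0,0,-9.6]
    - [0,0,0,-14.4]
    - [0,0,0,-19.2]
    - [0,0,0,-24]

```text
time: 10.98
tool_pos: [0.5501, -0.2604, 0.0964]
eef_rot: [-3.133, -0.008, 0.191]
force: [-1.2, -2.4, 0.9]
grip_width: 0.0126
```

Run:
```python
from ov import *
d=vision.read_camera("scene")
c=proj(d,[.55,-.258,.1]).astype(int); im=d["pixels"][c[1]-35:c[1]+35,c[0]-35:c[0]+35,::-1]; cv2.imwrite("pics/k3.png",cv2.resize(im,(500,500),interpolation=cv2.INTER_CUBIC))
s=env.state();print({k:np.round(s[k],4) for k in("time","tool_pos","eef_rot","force","moment","grip_width")})
```

```text
{'time': np.float64(11.0333), 'tool_pos': array([ 0.5502, -0.2603,  0.0964]), 'eef_rot': array([-3.1328, -0.0078,  0.1893]), 'force': array([-1.6234, -2.2321,  0.0283]), 'moment': array([-0.4523,  0.519 ,  0.0691]), 'grip_width': np.float64(0.0134)}
```

View pics/k3.png

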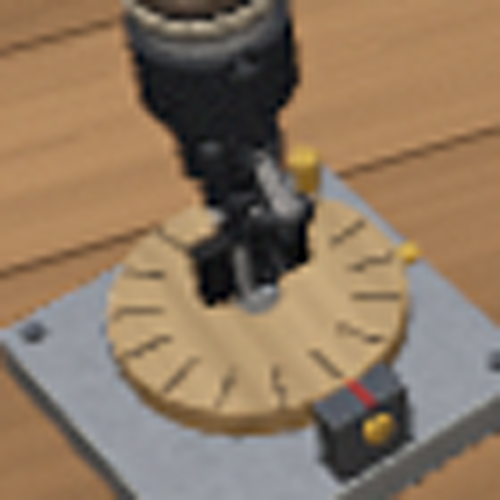

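A line faces the guide, so that is two clicks. Now the third, −23.4° to land on the stop.

servo_tool:
  moves:
    - [0,0,0,-4.8]
    - [0,0,0,-9.6]
    - [0,0,0,-14.4]
    - [0,0,0,-19]
    - [0,0,0,-23.4]

```text
time: 11.45
tool_pos: [0.5497, -0.2604, 0.0963]
eef_rot: [-3.133, -0.007, -0.222]
force: [-2.5, -2.9, 1.9]
grip_width: 0.0128
```

servo_tool:
  moves:
    - [0,0,0,0]
    - [0,0,0,0]
    - [0,0,0,0]

```text
time: 11.7
tool_pos: [0.5497, -0.2604, 0.0964]
eef_rot: [-3.133, -0.007, -0.22]
force: [-2.0, -2.0, 1.1]
grip_width: 0.0132
```

Run:
```python
from ov import *
D={n:vision.read_camera(n) for n in("scene","top")}
a=[]
for n in D:
    c=proj(D[n],[.55,-.258,.1]).astype(int); im=D[n]["pixels"][c[1]-35:c[1]+35,c[0]-35:c[0]+35,::-1]; a.append(cv2.resize(im,(400,400),interpolation=cv2.INTER_CUBIC))
cv2.imwrite("pics/k4.png",np.hstack(a))
cv2.imwrite("pics/top4.png",D["top"]["pixels"][:,:,::-1])
c=(217,200);im=D["top"]["pixels"][c[1]-30:c[1]+30,c[0]-40:c[0]+40,::-1];cv2.imwrite("pics/z4.png",cv2.resize(im,(640,480),interpolation=cv2.INTER_CUBIC))
s=env.state();print({k:np.round(s[k],4) for k in("time","tool_pos","eef_rot","force","moment","grip_width","qvel")})
```

```text
{'time': np.float64(11.8), 'tool_pos': array([ 0.5498, -0.2604,  0.0964]), 'eef_rot': array([-3.1326, -0.0068, -0.2201]), 'force': array([-1.5202, -2.1785, -0.9212]), 'moment': array([-0.3291,  0.2795, -0.0014]), 'grip_width': np.float64(0.0129), 'qvel': array([-0.0004,  0.0004, -0.0001,  0.    , -0.0007,  0.007 ])}
```

View pics/k4.png

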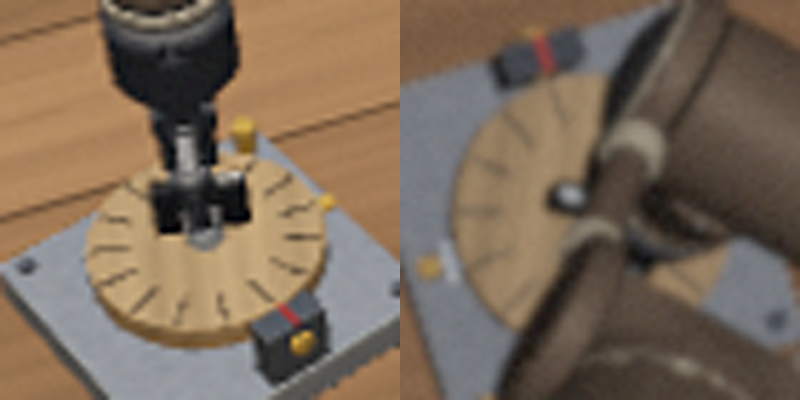

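View pics/z4.png

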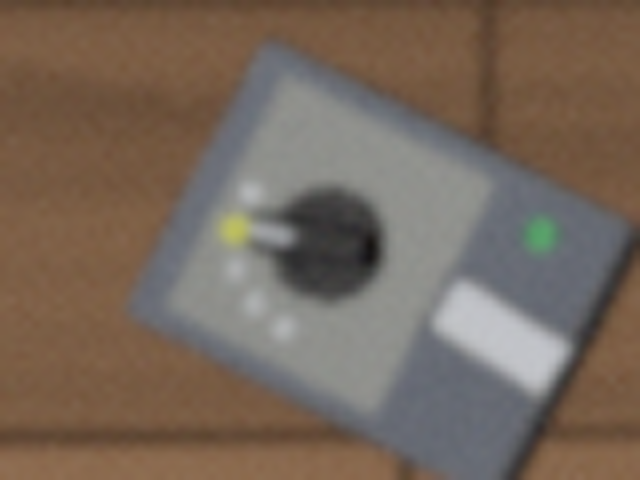

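View pics/top4.png

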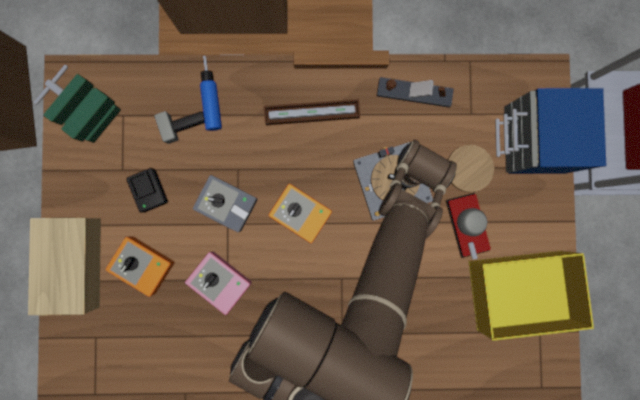

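The white end points left and slightly up, as expected for stop 5. A line faces the guide's red mark at (280,300), and the twist moment is about 0. The selector is still on yellow, and the bystanders haven't moved. Handing in.

```bash
python3 -c "
from rig import env
print(env.close_job())"
```

```text
the job is handed in; nothing more can be done
None
```

Both parts are done, in the order asked, and the job was handed in at about 11.8 s.

- **Selector:** I gripped the grey box's speed selector and turned it 48° clockwise, two clicks from stop 1. After letting go and backing off, the camera showed its white pointer at the yellow dot. It was still there just before hand-in.
- **Wheel:** I gripped the black knob in stop 2 and turned it clockwise 72.05°, against 72° for three clicks. It now sits in stop 5 with the gripper still closed on the bar, and the finger opening reads 13 mm.
- **Last checks on the wheel:** A black line faces the guide's red mark. The twist moment on the tool is about 0 N m, the tool is steady, and the force on it is about 3 N.
- **Bystanders:** In the last pictures, the bushing, eraser and other things looked unmoved.

No check failed. Two readings were slightly off without affecting the result. The tool settled about 2 to 3 mm higher than commanded when the fingers closed. The finger opening also reads about 1 mm under the bar's true 14 mm.

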